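Bring the red jam round to the front of the carousel

ROBOT

A 6-joint arm with a two-finger parallel gripper is mounted at the origin on the work surface. World frame = base frame: x ahead of the robot, y to its left, z up, the work surface at z = 0. Lengths are in m, angles in rad, forces in N, time in s.
With the tool pointing down it reaches from about 0.325 to 0.775 m from the base axis. Payload 5.5 kg.
Tool frame: the origin (TCP) lies midway between the tips of the shut fingers; the grasp point (between the pads) lies r.grip_depth behind it (r.grip_depth is the distance from the TCP to the grasp point, in m); z points along the fingers, y is the line along which they close (so a half turn about z gives the same grasp; the last joint's range is limited). The gripper opens to 85 mm and grips with 20 to 120 N. Pads are 22 mm wide; open, the fingers measure 114 mm over their backs; the gripper's body (76 mm by 85 mm) begins 54 mm behind the grasp point. The pads swing forward as they close: fully open they stand 13 mm farther back than shut.
Start: joints at [1.114, 0.091, 1.231, -0, 1.82, -0.057], TCP at [0.234, 0.553, 0.231] pointing down, gripper open.
Joint ranges: [-2.87, 2.87], [-0.86, 2.18], [0.17, 2.46], [-1.51, 4.65], [0.06, 2.69], [-2.65, 2.65]. Speed limits (rad/s): [2.57, 2.57, 3.01, 3.14, 3.14, 3.14].

INTERFACE

Orientations are given as a rotation vector (axis times angle).
In Python, from workcell import r gives the robot as it stands. The module is installed in compiled form; this text tells all that it offers.
- The arm moves only by the shell command python3 -m handwheel 'ROWS' [FORCE]. ROWS is a JSON object of lists of equal length, an entry for each row: "slide": the shift along the tool's x, y, z in mm, a list of three; "dr": the turn, a rotation vector about the tool's x, y, z in rad, a list of three; "jaw": the finger opening in mm, from 0 to 85.4. A call has 1 to 12 rows; each row shifts and turns the commanded pose from where the row before left it, along the tool's axes as they then stand; what a row does not reach is not made up. A row lasts 1/10 s, in which the tool goes at most 50 mm and 8.59 degrees, less where a joint would pass 70% of its speed; a pose out of reach is approached as far as the arm can. A call with a gripper value outside its range is refused whole. The fingers move at their own pace and stop on an object; FORCE is the grip in N (left out, the last holds). Time passes only in rows, so rows that do not move let the fingers close. It gives the time, the measured TCP pose, the force, the opening and the grip force at its end, in the units of the state.
- r.read_state(): the state, without advancing time (a new reading comes with each control period).
- r.get_image(name): name is "side" or "top" or "wrist"; returns the picture (400x640x3 uint8, red, green, blue); there is no depth.
- r.calibration(name): a dict with "mtx" (3x3 intrinsics, pixels), "dist_coeffs" ([k1, k2, p1, p2, k3] as OpenCV has them; the pictures are not rectified), "R" (3x3) and "t" (3): a world point X has camera coordinates R X + t. Camera axes: x right, y down, z forward; pixel columns grow to the right and rows downward; lengths in m; the calibration is good to about 2 mm. A picture is of the moment at which its call begins: read the wrist's pose just before it. calibration takes no time and is no camera call; for the wrist camera it gives the pose at the moment of the call.
- r.finish_job(): hands the job in; it is judged then, once.
The state is a dict: "time": time; "joint_positions": joint angles; "dq": joint speeds; "joint_torque": joint torques, N m; "eef_pos": TCP position; "tool_rot": TCP orientation; "wrist_force": force on the tool from outside, world axes, zero at the start; "torque": the same for the moment, N m; "finger_gap": opening from 0.0 (shut) to 1.0 (fully open); "gripper_force": force on a finger pad.
Only numpy, scipy, OpenCV 4.12 (cv2) and the standard library are available. Lean on these libraries where they do the work, as an engineer would, in place of code of your own. Each camera call takes 0.05 s, during which the arm holds its last target. There are 200 camera calls.

TASK

On the breakfast buffet, turn the jam carousel gently by pushing one of its raised spokes sideways with a finger, until the jar with the red lid stands at the front, in line with the brass pointer on the carousel's foot, and leave it standing still there. Push, do not pinch or spin the carousel, push only the spokes and not the wooden board, and do not touch or lift the jars or disturb anything else on the counter.

Things in the scene. Friction and masses are not known exactly. Their poses are not given: they have to be found in the camera images.
- base: Fixed foot of the jam carousel: dark steel disc, 170 mm across, 18 mm high. Origin on the vertical turning axis, on the counter. Its own +x axis points along the flat brass pointer (8 mm thick, near the counter), which shows outside the turning board from 130 to 180 mm from the axis.
- front_place (a point): The front place: the point on the top face of the carousel's board (34 mm above the counter), 88 mm from the turning axis, straight above the line of the brass pointer. It belongs to the fixed foot and does not turn. It is empty at the start.
- carousel (a joint): Turning angle of the carousel (board and spokes together), rad, positive counter-clockwise seen from above. It turns freely both ways (more than half a turn from any start) with a light dry friction of about 0.15 N m, and stays where it is left. The jars ride round with it. It is light: a finger at 0.05 m/s is gentle, one at 0.15 m/s kicks it on ahead.
- spokes: The three-armed handle on top of the carousel, turning with it: round steel arms 12 mm thick, level, centre line 145 mm above the counter, each with a black ball 24 mm across centred 108 mm from the axis; black hub 48 mm across, top 160 mm above the counter. Origin on the turning axis at the height of the counter; the arms lie along its own +x axis and at 120 and 240 degrees from it. The arms are about 43 mm clear of the jar lids. To be pushed sideways with a finger.
- board: The round wooden board of the carousel, 260 mm across, its top 34 mm above the counter, turning with the spokes. Origin on the axis at the height of the counter. A 24 mm steel post rises from it to the hub. Not to be pushed.
- jar_red: Small jam jar, red lid, dark red jam, white blank label, 48 mm across, 62 mm high, about 90 to 155 g; origin at the centre of its underside. Stands loose on the board, about 88 mm from the axis, lid top 96 mm above the counter; the four jars stand about 72 degrees apart and which stands where changes.
- jar_yellow: Small jam jar, yellow lid, amber honey, white blank label, 48 mm across, 62 mm high, about 90 to 155 g; origin at the centre of its underside. Stands loose on the board, about 88 mm from the axis, lid top 96 mm above the counter; the four jars stand about 72 degrees apart and which stands where changes.
- jar_green: Small jam jar, green lid, green jam, white blank label, 48 mm across, 62 mm high, about 90 to 155 g; origin at the centre of its underside. Stands loose on the board, about 88 mm from the axis, lid top 96 mm above the counter; the four jars stand about 72 degrees apart and which stands where changes.
- jar_blue: Small jam jar, blue lid, dark purple jam, white blank label, 48 mm across, 62 mm high, about 90 to 155 g; origin at the centre of its underside. Stands loose on the board, about 88 mm from the axis, lid top 96 mm above the counter; the four jars stand about 72 degrees apart and which stands where changes.
- tumbler1: Clear glass tumbler, upside down, 68 mm across at the counter end, 125 mm high, loose in the wooden tray to the robot's left; origin under its centre. Bystander.
- tumbler2: Clear glass tumbler, upside down, 68 mm across at the counter end, 125 mm high, loose in the wooden tray to the robot's left; origin under its centre. Bystander.
- tumbler3: Clear glass tumbler, upside down, 68 mm across at the counter end, 125 mm high, loose in the wooden tray to the robot's left; origin under its centre. Bystander.
- card_holder: Small steel stand with a blank white card, 75 mm wide, 85 mm high, beyond the carousel; origin under its centre. Bystander.
- mug: White mug, 80 mm across, 85 mm high, to the robot's right; origin under its centre. Bystander.
- sugar_jar: Brown storage jar with a steel lid, 90 mm across, 130 mm high, to the right; origin under its centre. Bystander.
- spoon: Steel spoon 150 mm long lying on the counter, to the right; origin under its middle. Bystander.
- saucer: White saucer 140 mm across, 20 mm high, to the left; origin under its centre. Bystander.
Not all that is in view belongs to the job. Of the things like the jar_red, leave any that is pink; of the rest the smaller one is meant.

How it is judged:
On the way:
1. a finger pushes a spoke and the carousel turns (contact force between the fingers and spokes above 0.3 N and (velocity of joint carousel above 0.03 rad/s or velocity of joint carousel below -0.03 rad/s)).
At the end, for the whole second after the job is handed in: The centre of the red-lidded jar is within 16 mm, seen from above, of the front place over the brass pointer (about 10 degrees either way), the carousel is at rest (below 0.05 rad/s), and all four jars stand upright on the board (horizontal distance between jar_red and front_place below 0.016 m and velocity of joint carousel between -0.05 and 0.05 rad/s and height (world z) of jar_red between 0.03 and 0.04 m and angle between each of jar_red, jar_yellow, jar_green, jar_blue's own z axis and vertical below 0.1 rad and height (world z) of jar_yellow between 0.03 and 0.04 m and height (world z) of jar_green between 0.03 and 0.04 m and height (world z) of jar_blue between 0.03 and 0.04 m); the robot touches nothing.
It fails at once if a jam jar is touched (more than 0.7 N) (contact force between any of the fingers, the arm and jar_red above 0.7 N or contact force between any of the fingers, the arm and jar_yellow above 0.7 N or contact force between any of the fingers, the arm and jar_green above 0.7 N or contact force between any of the fingers, the arm and jar_blue above 0.7 N).
It fails at once if a jam jar is lifted, tipped or falls (height (world z) of any of jar_red, jar_yellow, jar_green, jar_blue above 0.046 m or height (world z) of any of jar_red, jar_yellow, jar_green, jar_blue below 0.024 m or angle between any of jar_red, jar_yellow, jar_green, jar_blue's own z axis and vertical above 0.3 rad).
It fails at once if the spokes are pinched or shoved hard (more than 28 N), or the board is pushed (more than 1.5 N) (contact force between any of the fingers, the arm and spokes above 28 N or contact force between any of the fingers, the arm and board above 1.5 N).
It fails at once if the carousel is spun (faster than 5 rad/s) (velocity of joint carousel above 5 rad/s or velocity of joint carousel below -5 rad/s).
It fails at once if something else on the counter is moved by more than 20 mm or tipped (distance of any of tumbler1, tumbler2, tumbler3, card_holder, mug, sugar_jar, spoon, saucer from where it was at the start of the episode above 0.02 m or angle between any of tumbler1, tumbler2, tumbler3, card_holder, mug, sugar_jar, saucer's own z axis and vertical above 0.35 rad).
It also fails if it takes over 48 s, if anything falls off the work surface, if the arm or the gripper's body presses on something with over 40 N, if the wrist force passes 120 N, or if a joint passes its speed limit or range.

## Working session

There is one attempt and no reset: what is moved stays moved. The work goes in short steps, Python scripts to look and compute and a shell command to move; the robot and the scene stay as the last step left them, time stands still between calls to the robot, and variables do not carry over. Pictures are saved under pics/ and viewed, at most 10 in all, crops included, and the job is handed in when it is done.

```bash
mkdir -p pics
python3 - <<'E'
from workcell import r
import cv2,numpy as np
s=r.read_state();print(s)
for n in("top","side"):
    cv2.imwrite(f"pics/{n}0.png",r.get_image(n)[:,:,::-1])
    c=r.calibration(n);print(n,c)
E
```

```text
{'time': 0.0, 'joint_positions': array([ 1.11427018e+00,  9.18645961e-02,  1.23192099e+00,  4.05579071e-05,
        1.81977482e+00, -5.66863411e-02]), 'dq': array([-2.86199697e-05, -3.43878235e-04,  8.06256735e-04,  3.14866844e-04,
       -2.51399470e-03, -5.91829128e-04]), 'joint_torque': array([ 2.96173850e-03, -4.58748794e+01, -4.18013835e+01,  2.68666845e-04,
        1.23311739e-02,  4.25946894e-06]), 'eef_pos': array([0.23341899, 0.5524268 , 0.2301276 ]), 'tool_rot': array([-6.23769149e-01, -3.07849493e+00,  2.97354866e-03]), 'wrist_force': array([0.27882215, 1.01550248, 0.70181803]), 'torque': array([ 0.03697173, -0.01251638,  0.03743901]), 'gripper_force': 0.0, 'finger_gap': 1.0026164992596083}
top {'mtx': array([[382.96887227,   0.        , 323.04787436],
       [  0.        , 382.96887227, 197.19925598],
       [  0.        ,   0.        ,   1.        ]]), 'dist_coeffs': array([-0.01710716,  0.        ,  0.        ,  0.        ,  0.        ]), 'R': array([[ 0.0105703 , -0.99991412,  0.00774674],
       [-0.99679232, -0.01115129, -0.07925094],
       [ 0.07933052, -0.00688419, -0.9968246 ]]), 't': array([-0.01609342,  0.53492613,  1.09866558])}
side {'mtx': array([[446.01273751,   0.        , 315.82349587],
       [  0.        , 446.01273751, 201.66127805],
       [  0.        ,   0.        ,   1.        ]]), 'dist_coeffs': array([-0.02425114,  0.        ,  0.        ,  0.        ,  0.        ]), 'R': array([[ 0.99208646, -0.12426821,  0.01794055],
       [-0.05679669, -0.57160737, -0.81855919],
       [ 0.11197584,  0.81106253, -0.57414195]]), 't': array([-0.5201343 ,  0.06800027,  1.13512702])}
```

View pics/top0.png

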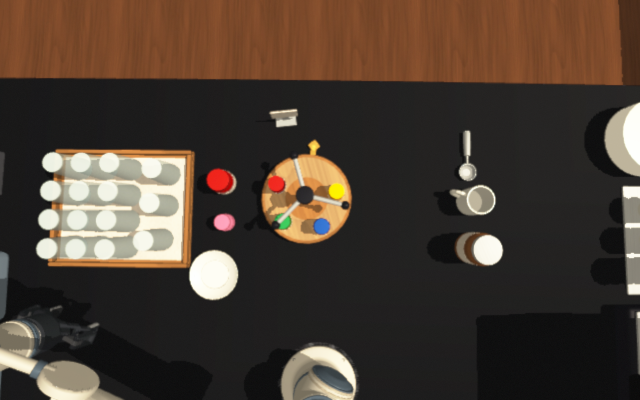

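View pics/side0.png

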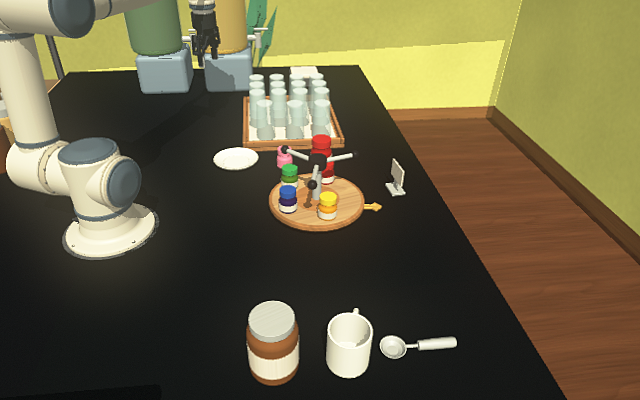

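The top view shows three red-like objects: a large red jar at (221,181) off the board, a pink one at (225,222), and the small red lid on the carousel at (276,184). I choose the small one. The pointer is at (314,147), the hub at (305,195), and the spoke balls are near (295,161), (345,205) and (276,226).

```bash
cat > h.py <<'E'
from workcell import r
import cv2,numpy as np
def ray(n,p,z,c=None):
    c=c or r.calibration(n)
    u=cv2.undistortPoints(np.array([[p]],float),c["mtx"],c["dist_coeffs"])[0,0]
    d=c["R"].T@np.array([u[0],u[1],1]);o=-c["R"].T@c["t"]
    return (o+d*(z-o[2])/d[2])[:2]
def blobs(img,lo,hi,box,amin=15):
    h=cv2.cvtColor(img,cv2.COLOR_RGB2HSV)
    m=cv2.inRange(h,np.array(lo),np.array(hi))
    k=np.zeros_like(m);k[box[1]:box[3],box[0]:box[2]]=255;m&=k
    n,_,st,ce=cv2.connectedComponentsWithStats(m)
    return [(ce[i],st[i,4],st[i,2:4]) for i in range(1,n) if st[i,4]>=amin]
B=(255,135,360,250)
C={"red":((0,200,90),(5,255,255)),"yellow":((25,200,120),(33,255,255)),"green":((50,150,60),(75,255,255)),"blue":((100,150,60),(125,255,255))}
def ang(p,a): d=p-a; return round(float(np.degrees(np.arctan2(d[1],d[0]))),1),round(float(np.hypot(*d)),4)
E
python3 - <<'E'
from h import *
im=cv2.cvtColor(cv2.imread("pics/top0.png"),cv2.COLOR_BGR2RGB)
a=None
for b in blobs(im,(0,0,0),(180,120,60),(290,180,320,210)): print("hub",b,ray("top",b[0],.16)); a=ray("top",b[0],.16) if b[1]>100 else a
for n,(lo,hi) in C.items():
    for b in blobs(im,lo,hi,B): p=ray("top",b[0],.096);print(n,b,p,ang(p,a))
for b in blobs(im,(12,180,150),(26,255,255),(300,135,330,153),5): p=ray("top",b[0],.008);print("ptr",b,p,ang(p,a))
for q in((295,161),(345,205),(276,226)): p=ray("top",q,.145);print("ball",p,ang(p,a))
c=cv2.resize(im[130:255,180:360],None,fx=4.4,fy=4.4,interpolation=2);cv2.imwrite("pics/crop1.png",c[:,:,::-1])
E
```

```text
hub (array([304.06046512, 194.74883721]), np.int32(215), array([16, 17], dtype=int32)) [0.52978288 0.03938553]
red (array([275.84729064, 183.60591133]), np.int32(203), array([17, 16], dtype=int32)) [0.56496753 0.11970636] (66.3, 0.0877)
yellow (array([336.13888889, 190.75      ]), np.int32(180), array([15, 15], dtype=int32)) [ 0.54720591 -0.04534946] (-78.4, 0.0865)
green (array([277.46666667, 216.8       ]), np.int32(15), array([7, 7], dtype=int32)) [0.47433993 0.11346942] (126.8, 0.0925)
green (array([284.98611111, 223.40277778]), np.int32(72), array([12, 12], dtype=int32)) [0.4566707  0.09272947] (143.9, 0.0905)
blue (array([321.03932584, 225.98314607]), np.int32(178), array([15, 15], dtype=int32)) [ 0.45074026 -0.00513721] (-150.6, 0.0907)
ball [0.61950944 0.06504666] (16.0, 0.0933)
ball [ 0.50553736 -0.0666523 ] (-102.9, 0.1088)
ball [0.4492314 0.1113298] (138.2, 0.108)
```

View pics/crop1.png

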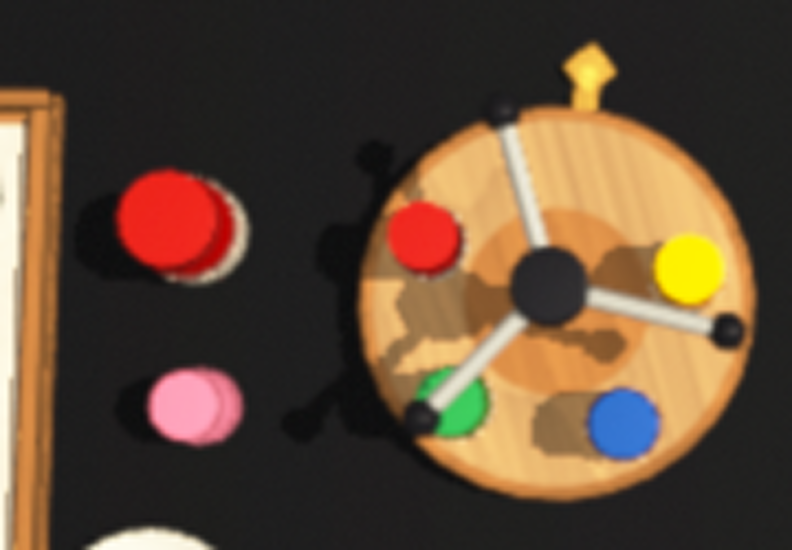

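The close crop confirms the choice: the small red lid is at crop (425,238), apart from the large red jar at (172,220). The pointer tip is near (592,55), which is full-image (314.4,143).

```bash
cat >> h.py <<'E'
from scipy.spatial.transform import Rotation as Ro
AX=np.array([.5298,.0394])
def plan(tgt,phi):   # shift (tool axes, mm) to tgt and turn about tool z to bring tool y to world heading phi (deg)
    s=r.read_state();R=Ro.from_rotvec(s["tool_rot"]).as_matrix()
    print("t",round(s["time"],2),"pos",s["eef_pos"].round(4),"tool y heading",np.degrees(np.arctan2(R[1,1],R[0,1])).round(1),"gap",round(s["finger_gap"],3),"F",s["wrist_force"].round(1))
    h=np.arctan2(R[1,1],R[0,1]);d=(h-np.radians(phi)+np.pi)%(2*np.pi)-np.pi
    print("slide",(1000*R.T@(np.array(tgt)-s["eef_pos"])).round(1),"dr z",d.round(3))
E
python3 - <<'E'
from h import *
im=cv2.cvtColor(cv2.imread("pics/top0.png"),cv2.COLOR_BGR2RGB)
h=cv2.cvtColor(im,cv2.COLOR_RGB2HSV)
m=cv2.inRange(h,(10,100,120),(35,255,255))[136:151,303:326]
ys,xs=np.nonzero(m);q=(xs.mean()+303,ys.mean()+136);p=ray("top",q,.008);print("ptr",q,len(xs),p,ang(p,AX))
for q in((180+503/4.4,130+110/4.4),(180+727/4.4,130+331/4.4),(180+421/4.4,130+418/4.4)): p=ray("top",q,.145);print("ball",p,ang(p,AX))
S=np.radians(137);u=np.array([np.cos(S),np.sin(S)]);t=np.array([u[1],-u[0]])
g=AX+.08*u-.042*t;print("pre",g);print(r.grip_depth);plan([*g,.23],47)
E
```

```text
ptr (np.float64(313.5), np.float64(145.27659574468086)) 94 [0.69163544 0.01984709] (-6.9, 0.163)
ball [0.63539662 0.06709857] (14.7, 0.1092)
ball [ 0.50495263 -0.06724651] (-103.1, 0.1095)
ball [0.45179913 0.11220308] (137.0, 0.1067)
pre [0.44264777 0.06324301]
0.0187
t 0.1 pos [0.2334 0.5525 0.2302] tool y heading 67.1 gap 0.999 F [-0.1  0.5  0.7]
slide [-383.1 -369.2    0.9] dr z 0.351
```

```bash
python3 -m handwheel '{"slide":[[-32,-31,0],[-32,-31,0],[-32,-31,0],[-32,-31,0],[-32,-31,0],[-32,-31,0],[-32,-31,0],[-32,-31,0],[-32,-31,0],[-32,-31,0],[-32,-31,0],[-32,-31,0]],"dr":[[0,0,0],[0,0,0],[0,0,0],[0,0,0],[0,0,0],[0,0,0],[0,0,0],[0,0,0],[0,0,0],[0,0,0],[0,0,0],[0,0,0]],"jaw":[0,0,0,0,0,0,0,0,0,0,0,0]}' 40
python3 -m handwheel '{"slide":[[0,0,0],[0,0,0],[0,0,0],[0,0,0]],"dr":[[0,0,0.117],[0,0,0.117],[0,0,0.117],[0,0,0]],"jaw":[0,0,0,0]}'
python3 -c "
from h import *
plan([.4426,.0632,.123],46.5)
cv2.imwrite('pics/w1.png',r.get_image('wrist')[:,:,::-1])"
```

```text
time: 1.3
eef_pos: [0.4427, 0.0588, 0.231]
tool_rot: [-0.624, -3.079, -0.0]
wrist_force: [1.3, 0.5, 0.3]
finger_gap: 0.002
gripper_force: 0.0
time: 1.7
eef_pos: [0.4423, 0.0603, 0.2308]
tool_rot: [-1.154, -2.921, 0.001]
wrist_force: [-0.1, 0.1, -0.6]
finger_gap: -0.004
gripper_force: 0.0
t 1.7 pos [0.4423 0.0603 0.2308] tool y heading 46.9 gap -0.004 F [-0.1  0.1 -0.6]
slide [  1.7   2.3 107.8] dr z 0.007
```

View pics/w1.png

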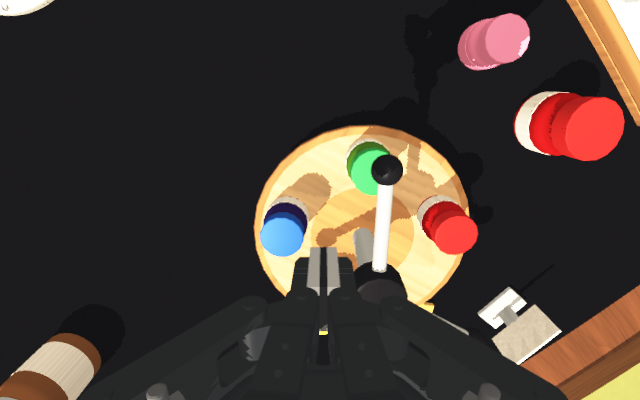

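The wrist view shows the near spoke, with its ball at (387,170), parallel to the shut fingers at (323,265), which are on its clockwise-pushing side. The space below the fingers is clear, so I descend.

```bash
python3 -m handwheel '{"slide":[[0,0,25],[0,0,25],[0,0,25],[0,0,20],[0,0,12],[0,0,0]],"dr":[[0,0,0],[0,0,0],[0,0,0],[0,0,0],[0,0,0],[0,0,0]],"jaw":[0,0,0,0,0,0]}'
python3 -m handwheel '{"slide":[[0,5,0],[0,5,0],[0,4,0],[0,3,0],[0,3,0],[0,0,0]],"dr":[[0,0,0],[0,0,0],[0,0,0],[0,0,0],[0,0,0],[0,0,0]],"jaw":[0,0,0,0,0,0]}'
python3 -c "
from h import *
plan([.4426,.0632,.123],46.5)
im=r.get_image('top');cv2.imwrite('pics/t2.png',cv2.resize(im[100:300,180:430],None,fx=3.2,fy=3,interpolation=2)[:,:,::-1])
for b in blobs(im,*C['red'],B): print(b,ang(ray('top',b[0],.096),AX))"
```

```text
time: 2.35
eef_pos: [0.4414, 0.0606, 0.1224]
tool_rot: [-1.148, -2.921, 0.002]
wrist_force: [-0.5, -1.1, 0.5]
finger_gap: 0.003
gripper_force: 0.0
time: 2.95
eef_pos: [0.4563, 0.0755, 0.1244]
tool_rot: [1.151, 2.923, 0.0]
wrist_force: [-0.6, -0.3, 0.6]
finger_gap: -0.002
gripper_force: 0.0
t 2.95 pos [0.4563 0.0755 0.1244] tool y heading 47.0 gap -0.002 F [-0.6 -0.3  0.6]
slide [  1.7 -18.3   1.4] dr z 0.009
(array([275.74752475, 183.54950495]), np.int32(202), array([16, 16], dtype=int32)) (66.3, 0.088)
```

View pics/t2.png

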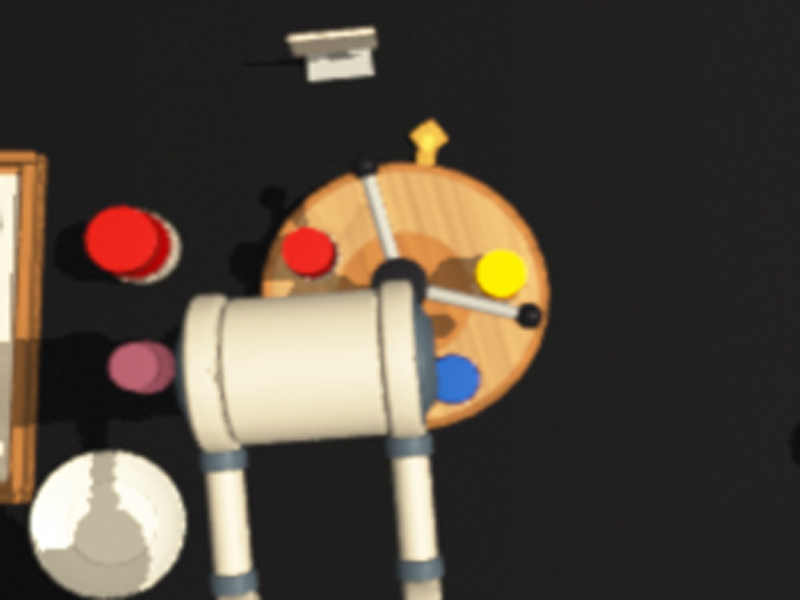

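The red lid is still at 66.3° and stays visible past the wrist, and the finger has not yet made contact. I start pushing along the arc.

```bash
python3 -m handwheel '{"slide":[[0,2,0],[0.8,3.2,0],[1.1,4.8,0],[1.1,4.8,0],[1.1,4.8,0],[1.1,4.8,0],[1.1,4.8,0],[1.1,4.8,0],[1.1,4.8,0],[1,4,0],[0.6,2.4,0],[0,0,0]],"dr":[[0,0,0],[0,0,0.04],[0,0,0.06],[0,0,0.06],[0,0,0.06],[0,0,0.06],[0,0,0.06],[0,0,0.06],[0,0,0.06],[0,0,0.05],[0,0,0.03],[0,0,0]],"jaw":[0,0,0,0,0,0,0,0,0,0,0,0]}'
cat > look.py <<'E'
from h import *
plan([.4426,.0632,.123],46.5)
p=r.read_state()["eef_pos"][:2];print("finger",ang(p,AX))
im=r.get_image('top')
for n in C:
    for b in blobs(im,*C[n],B): print(n,b,ang(ray('top',b[0],.096),AX))
E
python3 look.py
```

```text
time: 4.2
eef_pos: [0.4878, 0.1085, 0.1241]
tool_rot: [-1.89, -2.509, 0.001]
wrist_force: [-0.7, 0.1, 0.7]
finger_gap: 0.001
gripper_force: 0.0
t 4.2 pos [0.4878 0.1085 0.1241] tool y heading 16.0 gap 0.001 F [-0.7  0.1  0.7]
slide [-31.  -55.9   1.1] dr z -0.532
finger (121.3, 0.0809)
red (array([285.94326241, 169.46808511]), np.int32(141), array([16, 14], dtype=int32)) (35.6, 0.0917)
yellow (array([335.33333333, 205.78888889]), np.int32(180), array([15, 15], dtype=int32)) (-106.0, 0.0862)
blue (array([305.71111111, 229.87222222]), np.int32(180), array([16, 15], dtype=int32)) (-178.0, 0.0901)
```

The yellow and blue lids have moved −27.5°, so red is at about 39° (its blob is partly hidden), with about 46° left.

```bash
python3 -m handwheel '{"slide":[[0.5,3.2,0],[0.9,4.8,0],[0.9,4.8,0],[0.9,4.8,0],[0.9,4.8,0],[0.9,4.8,0],[0.9,4.8,0],[0.9,4.8,0],[0.9,4.8,0],[0.8,4,0],[0.5,2.4,0],[0,0,0]],"dr":[[0,0,0.04],[0,0,0.06],[0,0,0.06],[0,0,0.06],[0,0,0.06],[0,0,0.06],[0,0,0.06],[0,0,0.06],[0,0,0.06],[0,0,0.05],[0,0,0.03],[0,0,0]],"jaw":[0,0,0,0,0,0,0,0,0,0,0,0]}'
python3 look.py
```

```text
time: 5.45
eef_pos: [0.5352, 0.1174, 0.1242]
tool_rot: [2.547, 1.839, -0.0]
wrist_force: [-0.7, -0.3, 0.4]
finger_gap: 0.001
gripper_force: 0.1
t 5.45 pos [0.5352 0.1174 0.1242] tool y heading -18.3 gap 0.001 F [-0.7 -0.3  0.4]
slide [-80.6 -70.9   1.2] dr z -1.131
finger (86.0, 0.0782)
red (array([304.16666667, 164.75252525]), np.int32(198), array([16, 16], dtype=int32)) (2.4, 0.0882)
yellow (array([324.38797814, 221.49180328]), np.int32(183), array([16, 16], dtype=int32)) (-141.3, 0.0856)
blue (array([281.07142857, 224.61904762]), np.int32(42), array([ 5, 12], dtype=int32)) (140.1, 0.0997)
```

```bash
python3 -m handwheel '{"slide":[[0.4,2.4,0],[0.4,2.4,0],[0.4,2.4,0],[0.4,2.4,0],[0.3,1.6,0],[0.3,1.6,0],[0,0,0],[0,0,0]],"dr":[[0,0,0.03],[0,0,0.03],[0,0,0.03],[0,0,0.03],[0,0,0.02],[0,0,0.02],[0,0,0],[0,0,0]],"jaw":[0,0,0,0,0,0,0,0]}'
python3 look.py
```

```text
time: 6.3
eef_pos: [0.5479, 0.1144, 0.1243]
tool_rot: [2.685, 1.629, -0.0]
wrist_force: [-0.2, 1.0, -0.0]
finger_gap: 0.001
gripper_force: 0.1
t 6.3 pos [0.5479 0.1144 0.1243] tool y heading -27.5 gap 0.001 F [-0.2  1.  -0. ]
slide [-94.1 -69.8   1.3] dr z -1.292
finger (76.4, 0.0772)
red (array([309.7755102 , 165.05612245]), np.int32(196), array([15, 17], dtype=int32)) (-7.7, 0.0883)
yellow (array([319.95212766, 224.47340426]), np.int32(188), array([15, 16], dtype=int32)) (-151.0, 0.0857)
blue (array([280.02307692, 220.53076923]), np.int32(130), array([11, 15], dtype=int32)) (134.4, 0.0937)
```

Red is at −7.7° against the pointer at −6.9°. I back straight off the spoke, lift and check.

```bash
python3 -m handwheel '{"slide":[[0,-4,0],[0,-6,0],[0,-6,0],[0,0,0],[0,0,-20],[0,0,-30],[0,0,-30],[-0,0,-30],[30,-30,0],[30,-30,0],[30,-30,0],[30,-30,0]],"dr":[[0,0,0],[0,0,0],[0,0,0],[0,0,0],[0,0,0],[0,0,0],[0,0,0],[0,0,0],[0,0,0],[0,0,0],[0,0,0],[0,0,0]],"jaw":[0,0,0,0,0,0,0,0,0,0,0,0]}'
python3 -m handwheel '{"slide":[[0,0,0],[0,0,0]],"dr":[[0,0,0],[0,0,0]],"jaw":[0,0]}'
python3 look.py
python3 -c "
from h import *
im=r.get_image('top');cv2.imwrite('pics/t3.png',cv2.resize(im[100:300,180:430],None,fx=3,fy=3,interpolation=2)[:,:,::-1])"
```

```text
time: 7.55
eef_pos: [0.4819, 0.2854, 0.2346]
tool_rot: [2.686, 1.629, 0.001]
wrist_force: [0.1, -0.4, 0.8]
finger_gap: -0.0
gripper_force: 0.0
time: 7.75
eef_pos: [0.4821, 0.2847, 0.2342]
tool_rot: [2.684, 1.632, -0.0]
wrist_force: [-0.6, 0.6, -0.3]
finger_gap: -0.003
gripper_force: 0.0
t 7.75 pos [0.4821 0.2847 0.2342] tool y heading -27.4 gap -0.003 F [-0.6  0.6 -0.3]
slide [-214.8   66.7  111.3] dr z -1.289
finger (101.0, 0.2499)
red (array([309.73846154, 165.04102564]), np.int32(195), array([15, 17], dtype=int32)) (-7.6, 0.0883)
yellow (array([319.92708333, 224.49479167]), np.int32(192), array([15, 16], dtype=int32)) (-151.1, 0.0858)
green (array([278.5       , 176.44444444]), np.int32(18), array([9, 5], dtype=int32)) (53.2, 0.0917)
green (array([274.3030303 , 185.10606061]), np.int32(66), array([13, 10], dtype=int32)) (69.8, 0.09)
blue (array([281.96195652, 220.28804348]), np.int32(184), array([15, 15], dtype=int32)) (136.4, 0.0895)
```

View pics/t3.png

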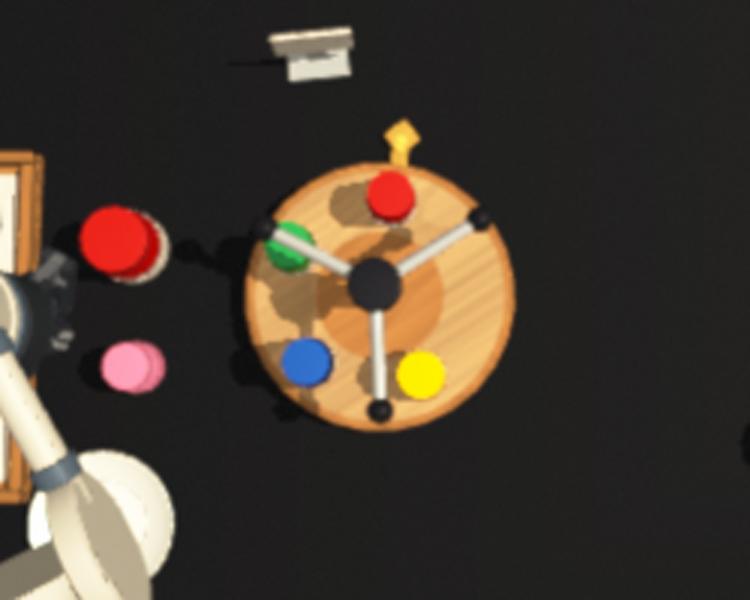

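The red lid at crop (391,196) is in line with the hub at (374,285) and the pointer at (401,140). All the jars are upright, the angle hasn't changed since I let go, and the arm is clear.

```bash
python3 -c "
from workcell import r
print(r.finish_job())"
```

```text
the job is handed in; nothing more can be done
None
```

The red-lidded jar now stands at the front, about 1° off the line of the brass pointer by the last camera measurement; the carousel is still, the arm is clear, and the job is handed in (no verdict came back).

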